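# Latch the blow-off box and squeeze the fixed air gun

### The arm

A 7-joint arm with a two-finger parallel gripper is mounted at the origin on the work surface. World frame = base frame: x ahead of the robot, y to its left, z up, the work surface at z = 0. Lengths are in m, angles in rad, forces in N, time in s.
With the tool pointing down it reaches from about 0.425 to 1.025 m from the base axis. Payload 9.4 kg.
Tool frame: the origin (TCP) lies midway between the tips of the shut fingers; the grasp point (between the pads) lies 19 mm behind it; z points along the fingers, y is the line along which they close (so a half turn about z gives the same grasp; the last joint's range is limited). The gripper opens to 93 mm and grips with 3 to 60 N. Pads are 15 mm wide; open, the fingers measure 128 mm over their backs; the gripper's body (75 mm by 188 mm) begins 65 mm behind the grasp point.
Start: joints at [1.203, 0.599, -0.003, 1.599, 0.002, 0.943, -0.08], TCP at [0.208, -0.695, 0.219] pointing down, gripper open.
Joint ranges: [-2.57, 2.57], [-0.35, 1.97], [-1.29, 1.29], [0.11, 2.56], [-1.05, 4.19], [0.11, 1.86], [-2.63, 2.63]. Speed limits (rad/s): [2.22, 2.22, 3.01, 3.01, 3.14, 3.14, 3.14].

### API

Orientations are given as a rotation vector (axis times angle).
In Python, from bench import ctrl gives the robot as it stands.
- The arm moves only by the shell command python3 -m inch 'ROWS' [FORCE]. ROWS is JSON, a list of rows, each an object of numbers: "tx", "ty", "tz": the shift along the tool's x, y, z in units of 10 cm (1.0 is 10 cm); "rx", "ry", "rz": the turn, a rotation vector about the tool's x, y, z in units of 45 degrees (1.0 is 45 degrees); "claw": the closure, from -1 (fully open) to 1 (shut). In form: [{"tx": .., "ty": .., "tz": .., "rx": .., "ry": .., "rz": .., "claw": ..}, ...]. A call has 1 to 5 rows; each row is the pose to reach, as a shift and turn from the pose commanded when the call began, along the tool's axes at that moment; what a row does not reach only later rows make up. A row lasts 1/12 s, in which the tool goes at most 41.7 mm and 7.16 degrees, less where a joint would pass 70% of its speed; a pose out of reach is approached as far as the arm can. A call with a number of a shift or a turn outside -1 to 1 is refused whole. A call with a gripper value outside its range is refused whole. The fingers move at their own pace and stop on an object; FORCE is the grip in N (left out, the last holds). Time passes only in rows, so rows that repeat a pose let the fingers close. It gives the time, the measured TCP pose, the force, the opening and the grip force at its end, in the units of the state.
- ctrl.read_state(): the state, without advancing time (a new reading comes with each control period).
- ctrl.get_image(name): name is "side" or "top"; returns a dict with "img" (420x560x3 uint8, red, green, blue), "intrinsics" (3x3 intrinsics, pixels), "k1" (the pictures are not rectified: a ray, as slopes to the right and down, at radius r is drawn at 1 + k1 r^2 times it, then the intrinsics apply), "R" (3x3) and "t" (3): a world point X has camera coordinates R X + t. Camera axes: x right, y down, z forward; pixel columns grow to the right and rows downward; lengths in m; the calibration is good to about 2 mm. A picture is of the moment at which its call begins. There is no depth.
- ctrl.hand_in(): hands the job in; it is judged then, once.
The state is a dict: "clock": time; "joint_positions": joint angles; "joint_velocities": joint speeds; "effort": joint torques, N m; "tool_pos": TCP position; "ee_rot": TCP orientation; "contact_force": force on the tool from outside, world axes, zero at the start; "ft_torque": the same for the moment, N m; "grip_width": finger opening in m; "grasp_force": force on a finger pad.
Only numpy, scipy, OpenCV 4.12 (cv2) and the standard library are available. Lean on these libraries where they do the work, as an engineer would, in place of code of your own. Each camera call takes 0.05 s, during which the arm holds its last target. There are 200 camera calls.

### The job

Blow the loose dust off the sintered parts in the steel box: push its lid fully shut, swing the hasp over the lid's staple until it lies flat on the lid, and only then squeeze the trigger of the clamped air gun fully against its stop, hold it there for about one second and let it spring back. Leave the box shut and hasped, and do not disturb the plate stacks, the parts tray or the loose flange standing around.

Things in the scene. Friction and masses are not known exactly. Their poses are not given: they have to be found in the camera images.
- box: Grey sheet-steel blow-off box, fixed to the bench, 180 (its x) x 200 (its y) x 120 mm high without lid, walls 4 mm, with a long slot in its -y wall. Origin: centre of its underside; z up. The lid is hinged along the top of the +x (far) wall, the hasp in the middle of the top of the -x (robot-side) wall.
- lid (a joint): Lid hinge angle (rad): 0 fully shut, growing as the lid opens upwards and away from the robot (at most 1.5). Stiff hinge: the lid stays where it is left; shutting it takes about 7 N at its front edge.
- lid_front (a point): Middle of the lid's front (free) edge on its upper face. Lid: plate 180 x 200 x 8 mm; the point's x axis points along the lid to the hinge, y along the edge, z out of the lid's upper face. A steel staple (17 mm wide, 16 mm high above the face) stands 41 mm in from this edge on the centre line. With the lid shut this point is at box (-90, 0, 128) mm.
- lid_hinge (a point): Middle of the lid's hinge line, at the lid's underside: box (90, 0, 120) mm. The line runs along box y.
- hasp (a joint): Hasp hinge angle (rad): 0 lying flat on the shut lid over the staple, 1.57 upright, up to 2.9 folded outwards away from the lid (towards the robot). Light friction: it stays where it is left.
- hasp_hinge (a point): Middle of the hasp's hinge line, box (-96, 0, 131) mm; the line runs along box y. The point's x axis points along the strap to its free end.
- hasp_tip (a point): Middle of the hasp's free end, 65 mm from the hinge. Strap: steel, 30 mm wide (box y), 4 mm thick; its slot (16 x 20 mm, from 38 to 54 mm from the hinge) drops over the staple, which then stands 11 mm proud of the strap at 47 mm from the hinge.
- gun: Pistol-shaped air gun lying on its side, clamped on a fixed stand by the box's -y wall. Origin: on the bench below the nozzle tip, z up. Barrel along its y, 95 mm high, nozzle to +y, 30 mm thick from y = -95 to -245 mm, clamps 115 mm high. The black grip runs level from the barrel to x = -116 mm. Stand base: x > -35 mm, 10 mm high; free space below grip and trigger.
- trigger (a joint): Trigger angle (rad): 0 released, 0.30 fully squeezed on its stop. Sprung: 3 N to start, 8 N at the stop (at point trigger_face); springs back by itself. Black bar 60 mm long, 9 mm thick, 20 mm tall, on the nozzle side of the grip, hinged upright at gun (-17, -164, 95) mm, swinging level towards the grip.
- trigger_face (a point): Point on the trigger's outer face (nozzle side) 45 mm from its hinge, at mid height; at rest gun (-62, -159.5, 95) mm. It moves 13 mm towards gun -y when fully squeezed.
- grip_back (a point): Point on the back face of the fixed grip facing away from the trigger, gun (-62, -212, 95) mm; axes as the gun's. The grip is 24 mm deep (gun y -212 to -188), 28 mm tall, its centre 95 mm high; a steel pipe leaves its end and drops to the bench at gun x = -150 mm. Grip back to trigger face: 52.5 mm at rest, 39 mm squeezed.
- tall_stack: Loose stack of dark square plates with some pale pink ones between, 100 x 100 x 200 mm high, a bystander. Origin: centre of its underside.
- low_stack: Loose stack of dark square plates with some pale pink ones between, 100 x 100 x 90 mm high, a bystander. Origin: centre of its underside.
- tray: Shallow brown tray of small sintered flanges, 130 (x) x 180 (y) x 28 mm high, a bystander. Origin: centre of its underside.
- flange: One loose sintered flange bush, 44 x 28 x 22 mm, a bystander under or near the nozzle. Origin: centre of its underside.

How it is judged:
By the outcome, as a careful person would: the job done as asked, in the order asked, and still so for the second after the job is handed in, with the robot touching nothing.
It also fails if it takes over 66 s, if anything falls off the work surface, if the arm or the gripper's body presses on something with over 40 N, if the wrist force passes 120 N, or if a joint passes its speed limit or range.

## Working session

There is one attempt and no reset: what is moved stays moved. The work goes in short steps, Python scripts to look and compute and a shell command to move; the robot and the scene stay as the last step left them, time stands still between calls to the robot, and variables do not carry over. Pictures are saved under pics/ and viewed, at most 10 in all, crops included, and the job is handed in when it is done.

```bash
ls; mkdir -p pics
python3 - <<'E'
from bench import ctrl
import cv2,numpy as np,json
s=ctrl.read_state()
for k in s: print(k,np.round(s[k],3).tolist())
for n in("side","top"):
    d=ctrl.get_image(n); cv2.imwrite(f"pics/{n}0.png",d["img"][:,:,::-1])
    print(n,np.round(d["intrinsics"],1).tolist(),d["k1"],np.round(d["R"],4).tolist(),np.round(d["t"],4).tolist())
E
```

```text
pics
clock 0.0
joint_positions [1.203, 0.6, -0.003, 1.6, 0.002, 0.943, -0.08]
joint_velocities [-0.0, 0.0, 0.001, -0.001, -0.002, -0.0, 0.001]
effort [0.0, -76.507, 1.497, -25.235, -0.052, 0.017, 0.0]
tool_pos [0.208, -0.694, 0.218]
ee_rot [-3.107, -0.455, 0.001]
contact_force [-0.641, 0.166, -0.265]
ft_torque [-0.03, 0.012, 0.012]
grasp_force 0.0
grip_width 0.093
side [[432.6, 0.0, 285.8], [0.0, 432.6, 212.3], [0.0, 0.0, 1.0]] -0.1274131625344891 [[0.6251, 0.7803, 0.0175], [0.5986, -0.4649, -0.6523], [-0.5009, 0.4183, -0.7577]] [-0.3252, -0.2946, 1.3593]
top [[485.0, 0.0, 268.2], [0.0, 485.0, 208.3], [0.0, 0.0, 1.0]] -0.10097151999351948 [[0.016, -0.9997, -0.0169], [-0.9808, -0.0124, -0.1948], [0.1946, 0.0197, -0.9807]] [-0.0497, 0.5861, 1.2706]
```

View pics/side0.png

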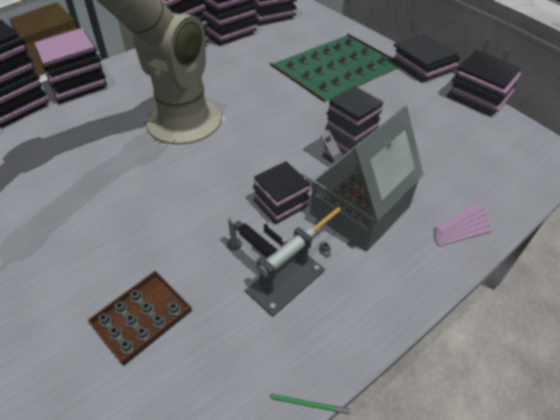

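View pics/top0.png

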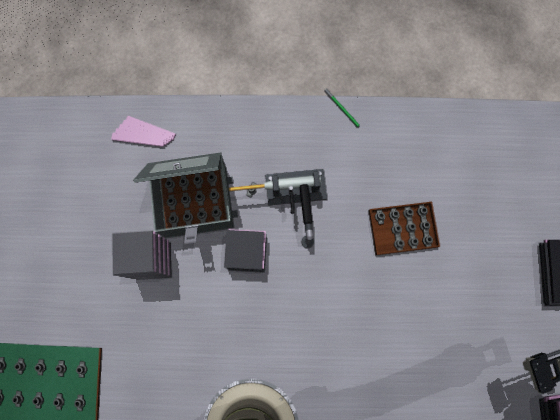

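The top view shows the box at about (190,195) with its lid open and the hasp at (190,235). The tall stack is at (140,253), the low stack at (245,250), and the gun at (295,185) with its grip running to (308,240). The side view shows the same layout. Next I'll enlarge both for key points.

```bash
cat > h.py <<'E'
import numpy as np,cv2
from bench import ctrl
def ray(d,p):
    K=np.array(d["intrinsics"]);k=d["k1"]
    q=cv2.undistortPoints(np.array([[p]],float),K,np.array([k,0,0,0.]))[0,0]
    R=np.array(d["R"]);t=np.array(d["t"])
    v=R.T@np.array([q[0],q[1],1.]);return -R.T@t,v/np.linalg.norm(v)
def plane(d,p,z):
    c,v=ray(d,p);return c+v*(z-c[2])/v[2]
def tri(d1,p1,d2,p2):
    c1,v1=ray(d1,p1);c2,v2=ray(d2,p2)
    s=np.linalg.lstsq(np.c_[v1,-v2],c2-c1,rcond=None)[0]
    a,b=c1+s[0]*v1,c2+s[1]*v2;return (a+b)/2,np.linalg.norm(a-b)
def proj(d,X):
    R=np.array(d["R"]);t=np.array(d["t"])
    return cv2.projectPoints(np.array([X],float),cv2.Rodrigues(R)[0],t,np.array(d["intrinsics"]),np.array([d["k1"],0,0,0.]))[0][0,0]
def crop(d,x,y,w,h,f,name):
    cv2.imwrite(name,cv2.resize(d["img"][y:y+h,x:x+w,::-1],None,fx=f,fy=f,interpolation=cv2.INTER_CUBIC))
E
python3 - <<'E'
from h import *
crop(ctrl.get_image("top"),100,140,240,150,3.33,"pics/t1.png")
crop(ctrl.get_image("side"),215,75,220,240,2.5,"pics/s1.png")
E
```

```text
(no output)
```

View pics/t1.png

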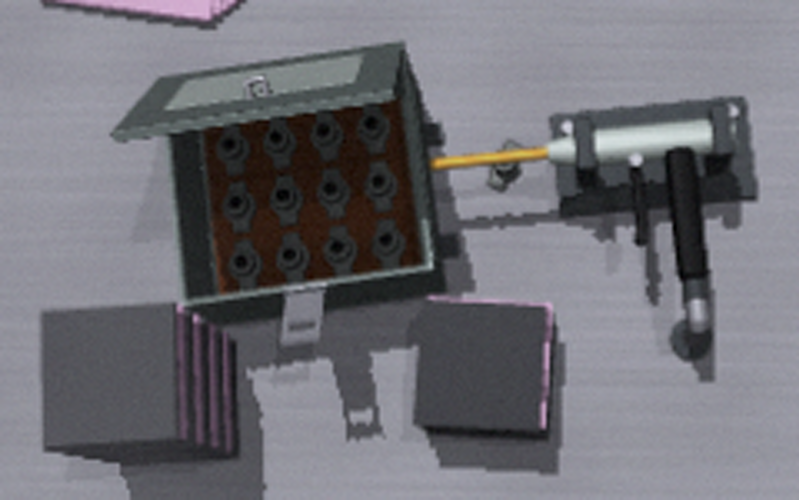

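View pics/s1.png

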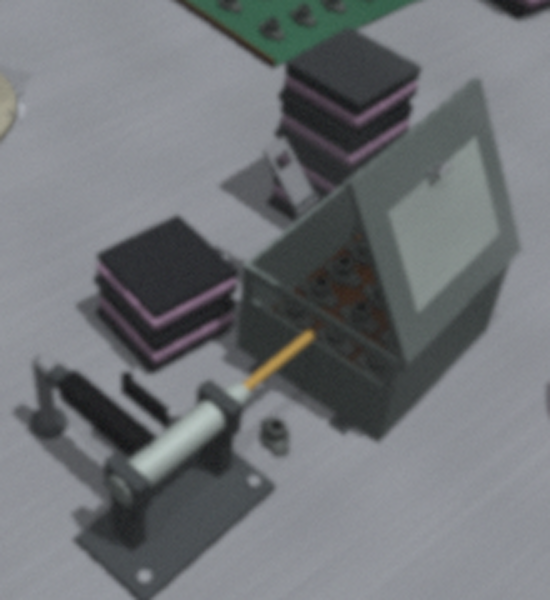

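The enlarged views show the lid about 60–70° open. Its free edge runs from top crop (113,138) to (397,100), which is side crop (478,80) to (355,185). The hasp leans outwards, with its tip at top crop (300,343) and side crop (280,145). The trigger bar tip is at top (642,242) and side (127,378), and the grip end is at top (695,280) and side (68,378). I'll triangulate these.

```bash
cat > m.py <<'E'
from h import *
T=ctrl.get_image("top");S=ctrl.get_image("side")
ft=lambda p:[(p[0]+.5)/3.33-.5+100,(p[1]+.5)/3.33-.5+140]
fs=lambda p:[(p[0]+.5)/2.5-.5+215,(p[1]+.5)/2.5-.5+75]
P={"lid_free_-y":((397,103),(355,185)),"lid_free_+y":((113,138),(478,80)),"lid_hinge_-y":((404,42),(408,362)),
"hasp_tipL":((281,345),(265,147)),"hasp_tipR":((314,346),(284,136)),"wall_front_-y":((434,268),(245,265)),
"trig_tip":((642,243),(127,376)),"grip_end":((695,280),(68,378)),"barrel_back":((712,137),(122,483)),"barrel_nozzle":((550,148),(238,390)),
"low -y-x":((548,432),(152,320)),"low +y-x":((415,425),(98,260)),"low+x+y":((430,297),(178,218)),"low -y+x":((553,303),(237,273)),
"pipe":((697,325),(40,362)),"nozzle_in":((433,163),(312,334))}
for n,(a,b) in P.items():
    X,e=tri(T,ft(a),S,fs(b)); print(n,np.round(X*1e3).tolist(),round(e*1e3,1))
for n,p,z in [("front+y",(185,303),.12),("front-y",(434,268),.12),("tall c-y-x",(180,443),.2),("tall +y-x",(43,451),.2),("tall-y+x",(177,304),.2),("tall+y+x",(41,312),.2),("flange",(507,170),.01)]:
    print(n,np.round(plane(T,ft(p),z)*1e3).tolist())
E
python3 m.py
```

```text
lid_free_-y [636.0, 76.0, 273.0] 12.6
lid_free_+y [605.0, 271.0, 276.0] 3.6
lid_hinge_-y [725.0, 87.0, 127.0] 4.4
hasp_tipL [469.0, 158.0, 167.0] 15.9
hasp_tipR [478.0, 146.0, 188.0] 23.9
wall_front_-y [543.0, 58.0, 119.0] 3.9
trig_tip [569.0, -103.0, 100.0] 6.9
grip_end [540.0, -146.0, 101.0] 6.1
barrel_back [655.0, -165.0, 92.0] 6.3
barrel_nozzle [644.0, -33.0, 101.0] 1.4
low -y-x [441.0, -8.0, -7.0] 57.5
low +y-x [406.0, 37.0, 45.0] 85.7
low+x+y [501.0, 37.0, 166.0] 39.8
low -y+x [539.0, -4.0, 140.0] 85.3
pipe [504.0, -150.0, 92.0] 1.9
nozzle_in [633.0, 64.0, 97.0] 4.1
front+y [511.0, 251.0, 120.0]
front-y [542.0, 56.0, 120.0]
tall c-y-x [397.0, 228.0, 200.0]
tall +y-x [389.0, 329.0, 200.0]
tall-y+x [499.0, 236.0, 200.0]
tall+y+x [491.0, 338.0, 200.0]
flange [647.0, 7.0, 10.0]
```

```bash
cat >> m.py <<'E'
print("----")
def pl(n,p,z): print(n,np.round(plane(T,ft(p),z)*1e3,1)[:2].tolist())
for n,p,z in [("gripaxis0",(680,149),.109),("gripaxis1",(694,277),.109),("trig0",(638,165),.105),("trig1",(641,243),.105),("pipe",(697,315),.1),
 ("orange0",(550,153),.097),("orange1",(433,163),.097),("barrelback",(713,134),.11),("barrelfront",(572,150),.11),
 ("low -y-x",(548,432),.09),("low+y-x",(415,425),.09),("low+y+x",(430,297),.09),("low-y+x",(553,303),.09)]: pl(n,p,z)
# hasp tip: intersect top ray with circle around hinge; print angle from centre plane
yaw=np.radians(9);xb=np.array([np.cos(yaw),np.sin(yaw),0]);yb=np.array([-xb[1],xb[0],0])
B=np.array([.615,.168,0]);H=B-.096*xb+[0,0,.131]
for d,p in((T,ft((298,345))),(S,fs((275,141)))):
    c,v=ray(d,p);s=(H-c)@yb/(v@yb) if d is S else None
    for z in(.15,.165,.18,.19):
        r=plane(d,p,z)-H; print(z,np.round([r@xb*1e3,r@yb*1e3,r[2]*1e3,np.hypot(r@xb,r[2])*1e3],0).tolist(),np.arctan2(r[2],r@xb).round(2))
E
python3 m.py | sed -n '/----/,$p'
```

```text
----
gripaxis0 [642.3, -135.9]
gripaxis1 [539.1, -147.0]
trig0 [629.8, -102.6]
trig1 [566.5, -105.4]
pipe [510.3, -150.0]
orange0 [640.8, -32.0]
orange1 [631.4, 62.1]
barrelback [654.7, -162.2]
barrelfront [640.2, -49.9]
low -y-x [417.7, -34.1]
low+y-x [421.5, 70.5]
low+y+x [523.4, 61.7]
low-y+x [519.9, -36.3]
0.15 [-43.0, 9.0, 19.0, 47.0] 2.73
0.165 [-46.0, 6.0, 34.0, 57.0] 2.5
0.18 [-48.0, 4.0, 49.0, 68.0] 2.34
0.19 [-49.0, 2.0, 59.0, 77.0] 2.27
0.15 [-65.0, 37.0, 19.0, 68.0] 2.86
0.165 [-54.0, 22.0, 34.0, 64.0] 2.58
0.18 [-43.0, 6.0, 49.0, 65.0] 2.3
0.19 [-36.0, -4.0, 59.0, 69.0] 2.12
```

The measurements agree. The box is at (0.6145, 0.171) with yaw 9°, the lid is about 59° open and the hasp is at about 2.35 rad. The gun origin is at (0.630, 0.064) with yaw 6.2°. Next I'll raise the tool, align it with the box and move over.

```bash
python3 -m inch '[{"tz":-0.4,"rz":0.17,"claw":1},{"tz":-0.82,"rz":0.17,"claw":1},{"tz":-0.82,"rz":0.17,"claw":1},{"tz":-0.82,"rz":0.17,"claw":1}]' 20
python3 -m inch '[{"tx":0.73,"ty":-0.94,"claw":1},{"tx":0.73,"ty":-0.94,"claw":1},{"tx":0.73,"ty":-0.94,"claw":1},{"tx":0.73,"ty":-0.94,"claw":1}]'
python3 -m inch '[{"tx":0.73,"ty":-0.94,"claw":1},{"tx":0.73,"ty":-0.94,"claw":1},{"tx":0.73,"ty":-0.94,"claw":1},{"tx":0.73,"ty":-0.94,"claw":1}]'
```

```text
$[0]: bad value
$[0]: bad value
$[0]: bad value
```

```bash
python3 -m inch '[{"tx":0,"ty":0,"tz":-0.4,"rx":0,"ry":0,"rz":0.17,"claw":1},{"tx":0,"ty":0,"tz":-0.82,"rx":0,"ry":0,"rz":0.17,"claw":1},{"tx":0,"ty":0,"tz":-0.82,"rx":0,"ry":0,"rz":0.17,"claw":1},{"tx":0,"ty":0,"tz":-0.82,"rx":0,"ry":0,"rz":0.17,"claw":1}]' 20
python3 -m inch '[{"tx":0.73,"ty":-0.94,"tz":0,"rx":0,"ry":0,"rz":0,"claw":1},{"tx":0.73,"ty":-0.94,"tz":0,"rx":0,"ry":0,"rz":0,"claw":1},{"tx":0.73,"ty":-0.94,"tz":0,"rx":0,"ry":0,"rz":0,"claw":1},{"tx":0.73,"ty":-0.94,"tz":0,"rx":0,"ry":0,"rz":0,"claw":1}]'
```

```text
clock: 0.73
tool_pos: [0.2082, -0.6958, 0.3038]
ee_rot: [3.127, 0.247, 0.002]
contact_force: [-0.3, -0.2, -0.6]
grip_width: 0.0715
grasp_force: 0.0
clock: 1.07
tool_pos: [0.2702, -0.5835, 0.2998]
ee_rot: [-3.126, -0.259, -0.003]
contact_force: [1.5, -0.2, 0.6]
grip_width: 0.0446
grasp_force: 0.0
```

```bash
for i in 1 2 3 4 5 6 7; do python3 -m inch '[{"tx":0.73,"ty":-0.94,"tz":0,"rx":0,"ry":0,"rz":0,"claw":1},{"tx":0.73,"ty":-0.94,"tz":0,"rx":0,"ry":0,"rz":0,"claw":1},{"tx":0.73,"ty":-0.94,"tz":0,"rx":0,"ry":0,"rz":0,"claw":1},{"tx":0.73,"ty":-0.94,"tz":0,"rx":0,"ry":0,"rz":0,"claw":1}]' | grep -E "pos|rot|force:"; done; python3 -c "
from bench import ctrl;s=ctrl.read_state();print(s['clock'],s['tool_pos'],s['ee_rot'],s['joint_positions'])"
```

```text
tool_pos: [0.3267, -0.4793, 0.2999]
ee_rot: [-3.127, -0.26, -0.002]
contact_force: [0.4, -0.6, -1.6]
grasp_force: 0.0
tool_pos: [0.3835, -0.3753, 0.3]
ee_rot: [-3.127, -0.26, -0.001]
contact_force: [0.9, 0.7, -0.9]
grasp_force: 0.0
tool_pos: [0.4406, -0.2712, 0.3]
ee_rot: [-3.128, -0.261, -0.001]
contact_force: [0.8, 0.9, 0.0]
grasp_force: 0.0
tool_pos: [0.4979, -0.1668, 0.3001]
ee_rot: [-3.128, -0.261, -0.002]
contact_force: [-0.2, 0.6, 0.8]
grasp_force: 0.0
tool_pos: [0.555, -0.0623, 0.2999]
ee_rot: [-3.127, -0.26, -0.002]
contact_force: [-0.7, 0.4, 1.0]
grasp_force: 0.0
tool_pos: [0.6118, 0.0423, 0.2996]
ee_rot: [-3.127, -0.26, -0.001]
contact_force: [-0.4, 0.2, 0.7]
grasp_force: 0.0
tool_pos: [0.6684, 0.1466, 0.299]
ee_rot: [-3.127, -0.259, 0.001]
contact_force: [-1.8, 0.0, -0.1]
grasp_force: 0.0
3.4 [0.66836611 0.1466306  0.29903045] [-3.12683205e+00 -2.58935762e-01  6.43429641e-04] [-0.16460123  0.48646879 -0.20466163  1.60217698  0.10432274  1.06326676
 -1.80240406]
```

```bash
python3 -m inch '[{"tx":0,"ty":0,"tz":0.2,"rx":0,"ry":0,"rz":0,"claw":1},{"tx":0,"ty":0,"tz":0.34,"rx":0,"ry":0,"rz":0,"claw":1},{"tx":-0.15,"ty":0,"tz":0.34,"rx":0,"ry":0,"rz":0,"claw":1},{"tx":-0.27,"ty":0,"tz":0.34,"rx":0,"ry":0,"rz":0,"claw":1}]'
python3 -m inch '[{"tx":-0.09,"ty":0,"tz":0.04,"rx":0,"ry":0,"rz":0,"claw":1},{"tx":-0.19,"ty":0,"tz":0.09,"rx":0,"ry":0,"rz":0,"claw":1},{"tx":-0.27,"ty":0,"tz":0.16,"rx":0,"ry":0,"rz":0,"claw":1},{"tx":-0.36,"ty":0,"tz":0.24,"rx":0,"ry":0,"rz":0,"claw":1}]'
python3 -m inch '[{"tx":-0.07,"ty":0,"tz":0.08,"rx":0,"ry":0,"rz":0,"claw":1},{"tx":-0.15,"ty":0,"tz":0.16,"rx":0,"ry":0,"rz":0,"claw":1},{"tx":-0.21,"ty":0,"tz":0.24,"rx":0,"ry":0,"rz":0,"claw":1},{"tx":-0.28,"ty":0,"tz":0.33,"rx":0,"ry":0,"rz":0,"claw":1}]'
```

```text
clock: 3.73
tool_pos: [0.6399, 0.1337, 0.2644]
ee_rot: [3.131, 0.247, -0.003]
contact_force: [3.6, 0.7, 0.9]
grip_width: 0.0006
grasp_force: 1.3
clock: 4.07
tool_pos: [0.6049, 0.1282, 0.2424]
ee_rot: [3.132, 0.247, 0.002]
contact_force: [0.3, -0.5, 2.9]
grip_width: 0.0004
grasp_force: 1.1
clock: 4.4
tool_pos: [0.5772, 0.1243, 0.209]
ee_rot: [3.132, 0.246, 0.001]
contact_force: [2.0, -0.1, 0.6]
grip_width: 0.0003
grasp_force: 0.9
```

Run:
```python
from h import *
a=ctrl.get_image("top")["img"][130:280,110:310];b=ctrl.get_image("side")["img"][80:260,230:450]
a=cv2.resize(a,(480,360));b=cv2.resize(b,(440,360))
cv2.imwrite("pics/p2.png",cv2.resize(np.hstack([a,b])[:,:,::-1],(800,313)))
```

```text
(no output)
```

View pics/p2.png

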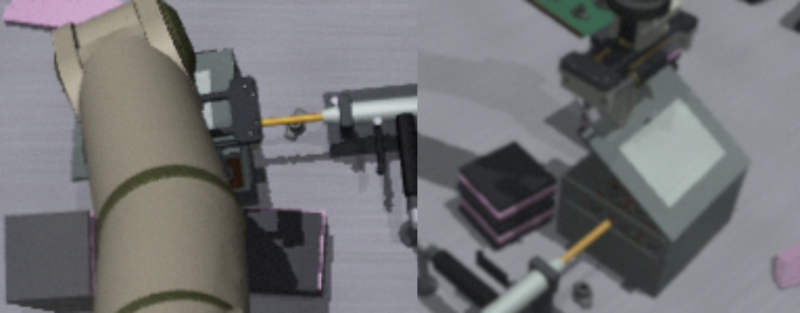

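The right half (side view) shows the finger on the lid's front edge and the lid at about 30°, so it is following. I'll keep pushing.

```bash
python3 -m inch '[{"tx":-0.05,"ty":0,"tz":0.09,"rx":0,"ry":0,"rz":0,"claw":1},{"tx":-0.1,"ty":0,"tz":0.19,"rx":0,"ry":0,"rz":0,"claw":1},{"tx":-0.14,"ty":0,"tz":0.29,"rx":0,"ry":0,"rz":0,"claw":1},{"tx":-0.18,"ty":0,"tz":0.39,"rx":0,"ry":0,"rz":0,"claw":1}]'
python3 -m inch '[{"tx":-0.03,"ty":0,"tz":0.1,"rx":0,"ry":0,"rz":0,"claw":1},{"tx":-0.05,"ty":0,"tz":0.21,"rx":0,"ry":0,"rz":0,"claw":1},{"tx":-0.07,"ty":0,"tz":0.3,"rx":0,"ry":0,"rz":0,"claw":1},{"tx":-0.08,"ty":0,"tz":0.38,"rx":0,"ry":0,"rz":0,"claw":1}]'
python3 -m inch '[{"tx":0,"ty":0,"tz":0.03,"rx":0,"ry":0,"rz":0,"claw":1},{"tx":0,"ty":0,"tz":0.05,"rx":0,"ry":0,"rz":0,"claw":1},{"tx":0,"ty":0,"tz":0.05,"rx":0,"ry":0,"rz":0,"claw":1}]'
```

```text
clock: 4.83
tool_pos: [0.5596, 0.1224, 0.1702]
ee_rot: [-3.132, -0.247, -0.002]
contact_force: [1.6, 0.2, 0.4]
grip_width: 0.0007
grasp_force: 0.8
clock: 5.17
tool_pos: [0.5514, 0.1213, 0.1319]
ee_rot: [-3.132, -0.247, -0.0]
contact_force: [1.1, 0.2, 1.5]
grip_width: 0.0003
grasp_force: 0.8
clock: 5.42
tool_pos: [0.5508, 0.1212, 0.1283]
ee_rot: [3.131, 0.247, -0.001]
contact_force: [-4.0, -0.9, 10.1]
grip_width: 0.0004
grasp_force: 4.9
```

```bash
python3 -m inch '[{"tx":0,"ty":0,"tz":0.02,"rx":0,"ry":0,"rz":0,"claw":1},{"tx":0,"ty":0,"tz":0.02,"rx":0,"ry":0,"rz":0,"claw":1},{"tx":0,"ty":0,"tz":0.02,"rx":0,"ry":0,"rz":0,"claw":1}]'
```

```text
clock: 5.67
tool_pos: [0.5509, 0.1212, 0.128]
ee_rot: [3.131, 0.247, 0.001]
contact_force: [-8.3, -3.1, 30.9]
grip_width: 0.0004
grasp_force: 15.5
```

The lid is seated: z is 0.128 and the force rose to 31 N. Next I'll move over to the robot side of the hasp.

```bash
python3 -m inch '[{"tx":0,"ty":0,"tz":-0.4,"rx":0,"ry":0,"rz":0,"claw":1},{"tx":0,"ty":0,"tz":-0.9,"rx":0,"ry":0,"rz":0,"claw":1},{"tx":0,"ty":0,"tz":-0.9,"rx":0,"ry":0,"rz":0,"claw":1}]'
python3 -m inch '[{"tx":-0.4,"ty":-0.15,"tz":0,"rx":0,"ry":0,"rz":0,"claw":1},{"tx":-0.8,"ty":-0.3,"tz":0,"rx":0,"ry":0,"rz":0,"claw":1},{"tx":-1,"ty":-0.4,"tz":0,"rx":0,"ry":0,"rz":0,"claw":1},{"tx":-1,"ty":-0.4,"tz":0,"rx":0,"ry":0,"rz":0,"claw":1},{"tx":-1,"ty":-0.4,"tz":0,"rx":0,"ry":0,"rz":0,"claw":1}]'
python3 - <<'E'
from h import *
s=ctrl.read_state();print(s['tool_pos'],s['ee_rot'])
T=ctrl.get_image("top");S=ctrl.get_image("side")
a=cv2.resize(T["img"][130:280,110:260],(450,450),interpolation=2);b=cv2.resize(S["img"][100:250,250:400],(450,450),interpolation=2)
cv2.imwrite("pics/p3.png",cv2.resize(np.hstack([a,b])[:,:,::-1],(800,400)))
E
```

```text
clock: 5.92
tool_pos: [0.5534, 0.1223, 0.2211]
ee_rot: [-3.13, -0.247, -0.01]
contact_force: [2.2, -0.1, 0.3]
grip_width: 0.0003
grasp_force: 0.0
clock: 6.33
tool_pos: [0.4455, 0.1455, 0.2161]
ee_rot: [3.132, 0.25, 0.001]
contact_force: [0.4, -0.5, -0.3]
grip_width: 0.0005
grasp_force: 0.0
[0.44549253 0.14552258 0.2160816 ] [3.13163049e+00 2.49692269e-01 9.62909800e-04]
```

View pics/p3.png

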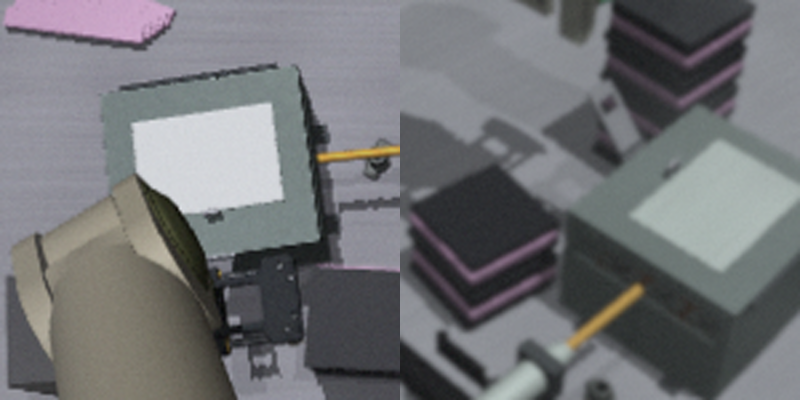

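The lid lies flat and shut, with the staple at (213,216) in the left half. The hasp still leans outwards, and the finger is behind it. I'll lower the finger and swing the hasp.

```bash
python3 -c "
from h import *
T=ctrl.get_image('top');w=plane(T,(189.9,211),.144)-np.array([.6145,.171,0]);print('staple box xy',w[0]*.9877+w[1]*.1564,-w[0]*.1564+w[1]*.9877)"
python3 -m inch '[{"tx":0,"ty":0,"tz":0.3,"rx":0,"ry":0,"rz":0,"claw":1},{"tx":0,"ty":0,"tz":0.6,"rx":0,"ry":0,"rz":0,"claw":1},{"tx":0,"ty":0,"tz":0.6,"rx":0,"ry":0,"rz":0,"claw":1}]'
python3 -m inch '[{"tx":0.12,"ty":0,"tz":0,"rx":0,"ry":0,"rz":0,"claw":1},{"tx":0.24,"ty":0,"tz":0,"rx":0,"ry":0,"rz":0,"claw":1},{"tx":0.36,"ty":0,"tz":0,"rx":0,"ry":0,"rz":0,"claw":1},{"tx":0.46,"ty":0,"tz":0,"rx":0,"ry":0,"rz":0,"claw":1}]'
python3 -m inch '[{"tx":0.05,"ty":0,"tz":-0.1,"rx":0,"ry":0,"rz":0,"claw":1},{"tx":0.1,"ty":0,"tz":-0.2,"rx":0,"ry":0,"rz":0,"claw":1},{"tx":0.18,"ty":0,"tz":-0.22,"rx":0,"ry":0,"rz":0,"claw":1},{"tx":0.26,"ty":0,"tz":-0.23,"rx":0,"ry":0,"rz":0,"claw":1}]'
```

```text
staple box xy -0.055957125794724796 -0.004476421259011376
clock: 6.73
tool_pos: [0.4453, 0.144, 0.1518]
ee_rot: [3.13, 0.245, -0.009]
contact_force: [-0.6, -0.4, -0.5]
grip_width: 0.0002
grasp_force: 0.0
clock: 7.07
tool_pos: [0.4945, 0.1528, 0.1572]
ee_rot: [-3.131, -0.246, -0.004]
contact_force: [-1.2, -0.3, 1.4]
grip_width: 0.0005
grasp_force: 0.6
clock: 7.4
tool_pos: [0.5192, 0.1567, 0.1799]
ee_rot: [-3.131, -0.246, -0.004]
contact_force: [-1.5, -0.8, 0.2]
grip_width: 0.0008
grasp_force: 0.6
```

```bash
python3 -m inch '[{"tx":0.08,"ty":0,"tz":0.02,"rx":0,"ry":0,"rz":0,"claw":1},{"tx":0.16,"ty":0,"tz":0.05,"rx":0,"ry":0,"rz":0,"claw":1},{"tx":0.27,"ty":0,"tz":0.12,"rx":0,"ry":0,"rz":0,"claw":1},{"tx":0.35,"ty":0,"tz":0.22,"rx":0,"ry":0,"rz":0,"claw":1}]'
python3 - <<'E'
from h import *
T=ctrl.get_image("top");S=ctrl.get_image("side")
a=cv2.resize(T["img"][130:280,110:260],(450,450),interpolation=2);b=cv2.resize(S["img"][100:250,250:400],(450,450),interpolation=2)
cv2.imwrite("pics/p4.png",cv2.resize(np.hstack([a,b])[:,:,::-1],(800,400)))
E
```

```text
clock: 7.73
tool_pos: [0.5536, 0.1622, 0.156]
ee_rot: [-3.132, -0.247, -0.002]
contact_force: [0.1, 0.9, 1.8]
grip_width: 0.0002
grasp_force: 0.5
```

View pics/p4.png

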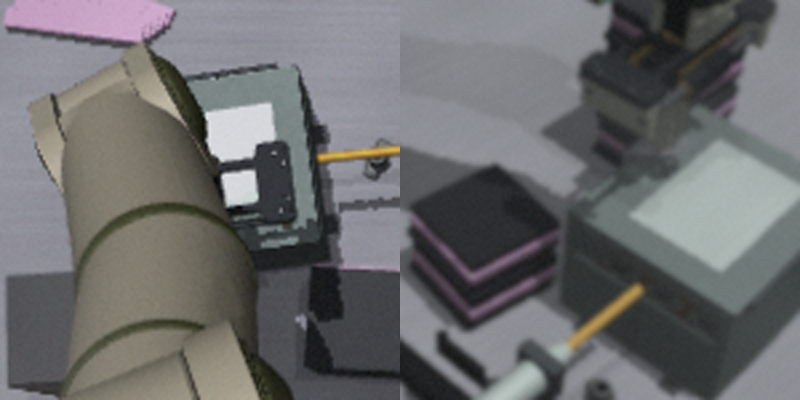

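```bash
python3 -m inch '[{"tx":-0.1,"ty":0,"tz":-0.03,"rx":0,"ry":0,"rz":0,"claw":1},{"tx":-0.2,"ty":0,"tz":0,"rx":0,"ry":0,"rz":0,"claw":1},{"tx":-0.2,"ty":0,"tz":0.08,"rx":0,"ry":0,"rz":0,"claw":1},{"tx":-0.2,"ty":0,"tz":0.15,"rx":0,"ry":0,"rz":0,"claw":1},{"tx":-0.2,"ty":0,"tz":0.2,"rx":0,"ry":0,"rz":0,"claw":1}]'
python3 -m inch '[{"tx":0,"ty":0,"tz":0.02,"rx":0,"ry":0,"rz":0,"claw":1},{"tx":0,"ty":0,"tz":0.03,"rx":0,"ry":0,"rz":0,"claw":1},{"tx":0,"ty":0,"tz":0.03,"rx":0,"ry":0,"rz":0,"claw":1}]'
```

```text
clock: 8.25
tool_pos: [0.5323, 0.1589, 0.1363]
ee_rot: [-3.132, -0.247, -0.002]
contact_force: [1.3, -0.3, 1.7]
grip_width: 0.0008
grasp_force: 1.1
clock: 8.5
tool_pos: [0.5323, 0.1588, 0.1334]
ee_rot: [3.132, 0.247, -0.0]
contact_force: [-0.8, -1.5, 0.2]
grip_width: 0.0003
grasp_force: 0.0
```

```bash
python3 -m inch '[{"tx":0,"ty":0,"tz":0.01,"rx":0,"ry":0,"rz":0,"claw":1},{"tx":0,"ty":0,"tz":0.02,"rx":0,"ry":0,"rz":0,"claw":1},{"tx":0,"ty":0,"tz":0.02,"rx":0,"ry":0,"rz":0,"claw":1}]'
```

```text
clock: 8.75
tool_pos: [0.5323, 0.1588, 0.1332]
ee_rot: [3.132, 0.247, 0.001]
contact_force: [-4.2, -1.4, 19.4]
grip_width: 0.0006
grasp_force: 9.8
```

The hasp is pressed flat: 19 N at z = 0.1332, the strap's top surface. I'll retreat, head for the gun and look again.

```bash
python3 -m inch '[{"tx":0,"ty":0,"tz":-0.4,"rx":0,"ry":0,"rz":0,"claw":1},{"tx":0,"ty":0,"tz":-0.8,"rx":0,"ry":0,"rz":0,"claw":1},{"tx":0,"ty":0,"tz":-1,"rx":0,"ry":0,"rz":0,"claw":1},{"tx":0,"ty":0,"tz":-1,"rx":0,"ry":0,"rz":0,"claw":1}]' | grep force
for i in 1 2 3; do python3 -m inch '[{"tx":0.04,"ty":1,"tz":0,"rx":0,"ry":0,"rz":0.02,"claw":-1},{"tx":0.04,"ty":1,"tz":0,"rx":0,"ry":0,"rz":0.02,"claw":-1},{"tx":0.04,"ty":1,"tz":0,"rx":0,"ry":0,"rz":0.02,"claw":-1},{"tx":0.04,"ty":1,"tz":0,"rx":0,"ry":0,"rz":0.02,"claw":-1},{"tx":0.04,"ty":1,"tz":0,"rx":0,"ry":0,"rz":0.02,"claw":-1}]'; done
python3 - <<'E'
from h import *
T=ctrl.get_image("top");S=ctrl.get_image("side")
a=cv2.resize(T["img"][140:260,140:340],(800,480),interpolation=2);b=cv2.resize(S["img"][100:280,220:430],(560,480),interpolation=2)
cv2.imwrite("pics/p5.png",cv2.resize(np.hstack([a,b])[:,:,::-1],(800,282)))
E
```

```text
contact_force: [0.0, 0.3, 1.0]
grasp_force: 0.0
clock: 9.5
tool_pos: [0.5514, 0.0595, 0.2307]
ee_rot: [3.134, 0.218, -0.002]
contact_force: [-0.1, 0.2, -0.6]
grip_width: 0.0291
grasp_force: 0.0
clock: 9.92
tool_pos: [0.5697, -0.0371, 0.231]
ee_rot: [-3.135, -0.197, 0.002]
contact_force: [0.7, 1.0, -0.2]
grip_width: 0.0625
grasp_force: 0.0
clock: 10.33
tool_pos: [0.5865, -0.1347, 0.2311]
ee_rot: [-3.136, -0.175, 0.001]
contact_force: [-0.1, 1.1, 0.5]
grip_width: 0.0921
grasp_force: 0.0
```

View pics/p5.png

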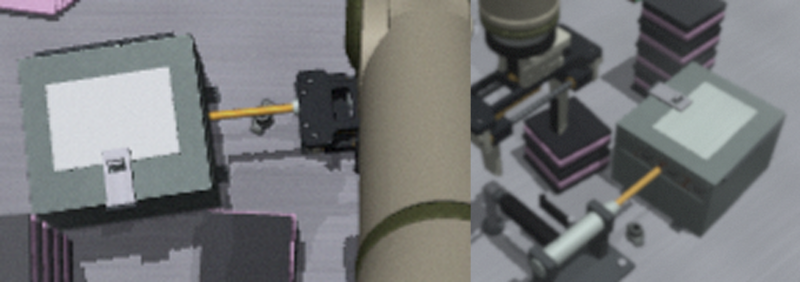

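The box is shut with the hasp flat over the staple (left half, staple at (116,165)). The gripper is over the gun, so I'll descend.

```bash
python3 -m inch '[{"tx":0.02,"ty":0,"tz":0.35,"rx":0,"ry":0,"rz":0,"claw":-1},{"tx":0.02,"ty":0,"tz":0.7,"rx":0,"ry":0,"rz":0,"claw":-1},{"tx":0.02,"ty":0,"tz":0.95,"rx":0,"ry":0,"rz":0,"claw":-1},{"tx":0.02,"ty":0,"tz":0.95,"rx":0,"ry":0,"rz":0,"claw":-1}]'
python3 -m inch '[{"tx":0,"ty":0,"tz":0.15,"rx":0,"ry":0,"rz":0,"claw":-1},{"tx":0,"ty":0,"tz":0.3,"rx":0,"ry":0,"rz":0,"claw":-1},{"tx":0,"ty":0,"tz":0.45,"rx":0,"ry":0,"rz":0,"claw":-1},{"tx":0,"ty":0,"tz":0.6,"rx":0,"ry":0,"rz":0,"claw":-1},{"tx":0,"ty":0,"tz":0.6,"rx":0,"ry":0,"rz":0,"claw":-1}]'
python3 - <<'E'
from h import *
S=ctrl.get_image("side");crop(S,210,150,150,120,5,"pics/p6.png")
E
```

```text
clock: 10.77
tool_pos: [0.5858, -0.1331, 0.1323]
ee_rot: [-3.134, -0.179, 0.011]
contact_force: [-1.0, -1.1, 0.7]
grip_width: 0.093
grasp_force: 0.0
clock: 11.18
tool_pos: [0.5879, -0.1343, 0.0758]
ee_rot: [-3.135, -0.177, 0.003]
contact_force: [0.2, 1.1, 0.1]
grip_width: 0.093
grasp_force: 0.0
```

View pics/p6.png

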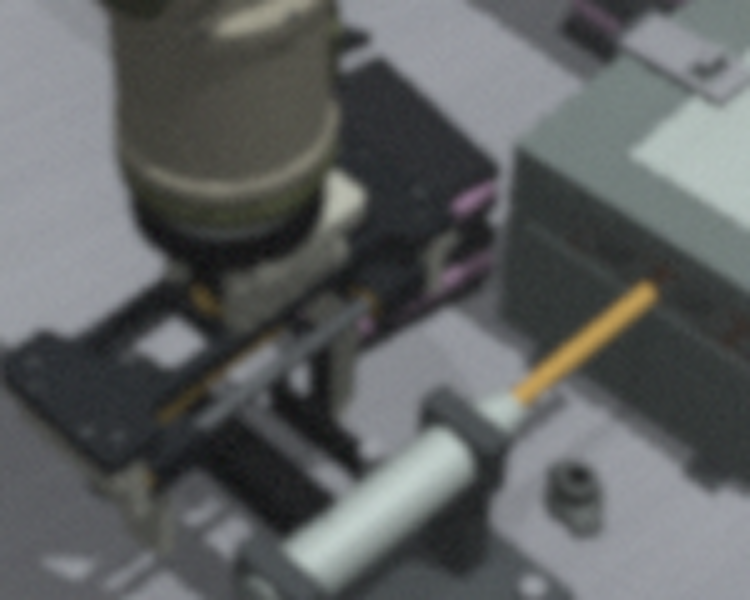

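The fingers straddle the grip and trigger with space on both sides. Squeezing now.

```bash
for i in 1 2; do python3 -m inch '[{"tx":0,"ty":0,"tz":0,"rx":0,"ry":0,"rz":0,"claw":1},{"tx":0,"ty":0,"tz":0,"rx":0,"ry":0,"rz":0,"claw":1},{"tx":0,"ty":0,"tz":0,"rx":0,"ry":0,"rz":0,"claw":1},{"tx":0,"ty":0,"tz":0,"rx":0,"ry":0,"rz":0,"claw":1}]' 25;done
```

```text
clock: 11.57
tool_pos: [0.589, -0.1358, 0.0776]
ee_rot: [-3.137, -0.173, -0.002]
contact_force: [0.8, 3.6, 0.9]
grip_width: 0.0711
grasp_force: 1.3
clock: 11.9
tool_pos: [0.5894, -0.1339, 0.0773]
ee_rot: [-3.135, -0.176, -0.003]
contact_force: [0.6, 10.8, 4.4]
grip_width: 0.0446
grasp_force: 5.4
```

```bash
for i in 1 2 ; do python3 -m inch '[{"tx":0,"ty":0,"tz":0,"rx":0,"ry":0,"rz":0,"claw":1},{"tx":0,"ty":0,"tz":0,"rx":0,"ry":0,"rz":0,"claw":1},{"tx":0,"ty":0,"tz":0,"rx":0,"ry":0,"rz":0,"claw":1}]' 25;done
```

```text
clock: 12.15
tool_pos: [0.5893, -0.1319, 0.0772]
ee_rot: [-3.133, -0.179, -0.002]
contact_force: [-0.7, 14.1, 6.0]
grip_width: 0.0388
grasp_force: 23.7
clock: 12.4
tool_pos: [0.5893, -0.1318, 0.0772]
ee_rot: [-3.133, -0.179, -0.002]
contact_force: [-0.1, 14.8, 5.8]
grip_width: 0.0388
grasp_force: 23.7
```

The trigger is fully squeezed (38.8 mm) since about 12.05 s. I'll hold until about 13.05 s, release and lift off.

```bash
python3 -m inch '[{"tx":0,"ty":0,"tz":0,"rx":0,"ry":0,"rz":0,"claw":1},{"tx":0,"ty":0,"tz":0,"rx":0,"ry":0,"rz":0,"claw":1},{"tx":0,"ty":0,"tz":0,"rx":0,"ry":0,"rz":0,"claw":1},{"tx":0,"ty":0,"tz":0,"rx":0,"ry":0,"rz":0,"claw":1}]' 25
python3 -m inch '[{"tx":0,"ty":0,"tz":0,"rx":0,"ry":0,"rz":0,"claw":1},{"tx":0,"ty":0,"tz":0,"rx":0,"ry":0,"rz":0,"claw":1},{"tx":0,"ty":0,"tz":0,"rx":0,"ry":0,"rz":0,"claw":1},{"tx":0,"ty":0,"tz":0,"rx":0,"ry":0,"rz":0,"claw":1}]' 25
for i in 1 2 3; do python3 -m inch '[{"tx":0,"ty":0,"tz":0,"rx":0,"ry":0,"rz":0,"claw":-1},{"tx":0,"ty":0,"tz":0,"rx":0,"ry":0,"rz":0,"claw":-1},{"tx":0,"ty":0,"tz":0,"rx":0,"ry":0,"rz":0,"claw":-1},{"tx":0,"ty":0,"tz":0,"rx":0,"ry":0,"rz":0,"claw":-1}]'; done
```

```text
clock: 12.73
tool_pos: [0.5893, -0.1318, 0.0772]
ee_rot: [-3.133, -0.179, -0.002]
contact_force: [-0.9, 13.9, 5.2]
grip_width: 0.0388
grasp_force: 23.7
clock: 13.07
tool_pos: [0.5892, -0.1319, 0.0772]
ee_rot: [-3.133, -0.179, -0.002]
contact_force: [0.5, 13.6, 4.4]
grip_width: 0.039
grasp_force: 23.7
clock: 13.4
tool_pos: [0.5887, -0.1346, 0.0771]
ee_rot: [-3.135, -0.175, -0.001]
contact_force: [-0.8, 5.8, 3.6]
grip_width: 0.0614
grasp_force: 2.5
clock: 13.73
tool_pos: [0.5881, -0.1372, 0.0765]
ee_rot: [3.136, 0.172, -0.001]
contact_force: [-0.3, 0.4, -0.0]
grip_width: 0.0877
grasp_force: 0.0
clock: 14.07
tool_pos: [0.5882, -0.1365, 0.0765]
ee_rot: [3.137, 0.173, -0.0]
contact_force: [0.3, 0.6, -0.6]
grip_width: 0.0929
grasp_force: 0.0
```

```bash
for i in 1 2; do python3 -m inch '[{"tx":0,"ty":0,"tz":-0.2,"rx":0,"ry":0,"rz":0,"claw":-1},{"tx":0,"ty":0,"tz":-0.5,"rx":0,"ry":0,"rz":0,"claw":-1},{"tx":0,"ty":0,"tz":-0.8,"rx":0,"ry":0,"rz":0,"claw":-1},{"tx":0,"ty":0,"tz":-1,"rx":0,"ry":0,"rz":0,"claw":-1},{"tx":0,"ty":0,"tz":-1,"rx":0,"ry":0,"rz":0,"claw":-1}]'|grep -E "pos|force:";done
for i in 1 2; do python3 -m inch '[{"tx":-0.4,"ty":1,"tz":0,"rx":0,"ry":0,"rz":0,"claw":-1},{"tx":-0.4,"ty":1,"tz":0,"rx":0,"ry":0,"rz":0,"claw":-1},{"tx":-0.4,"ty":1,"tz":0,"rx":0,"ry":0,"rz":0,"claw":-1},{"tx":-0.4,"ty":1,"tz":0,"rx":0,"ry":0,"rz":0,"claw":-1},{"tx":-0.4,"ty":1,"tz":0,"rx":0,"ry":0,"rz":0,"claw":-1}]'|grep -E "pos|force:";done
python3 - <<'E'
from h import *
T=ctrl.get_image("top");S=ctrl.get_image("side")
a=cv2.resize(T["img"][130:280,100:340],(800,500),interpolation=2);b=cv2.resize(S["img"][75:315,215:435],(458,500),interpolation=2)
cv2.imwrite("pics/p7.png",cv2.resize(np.hstack([a,b])[:,:,::-1],(800,318)))
E
```

```text
tool_pos: [0.5905, -0.1367, 0.1809]
contact_force: [-0.1, -0.8, 0.9]
grasp_force: 0.0
tool_pos: [0.5901, -0.1366, 0.2804]
contact_force: [0.2, -0.7, 0.4]
grasp_force: 0.0
tool_pos: [0.5585, -0.2417, 0.2753]
contact_force: [0.8, 0.1, 0.2]
grasp_force: 0.0
tool_pos: [0.5307, -0.3438, 0.2756]
contact_force: [0.5, 0.8, 0.9]
grasp_force: 0.0
```

View pics/p7.png

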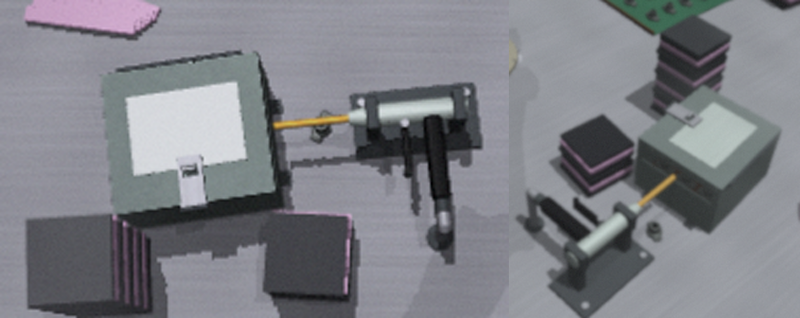

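The lid is shut and the hasp lies flat over the staple (190,175). The trigger has sprung back (407,150), the stacks and flange are undisturbed, and the robot is clear.

```bash
python3 -c "
from bench import ctrl;print(ctrl.hand_in())"
```

```text
the job is handed in; nothing more can be done
None
```

The job is done and handed in at about 16 s of the 66 s allowed: lid pushed fully shut, hasp flat over the staple, then the trigger held on its stop for about one second and released, with the stacks, tray and flange left undisturbed.

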